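Shift the feed gearbox to the green slot

ROBOT

A 7-joint arm with a two-finger parallel gripper is mounted at the origin on a cart in front of the work surface, level with it; the furniture and walls round the work are solid. World frame = base frame: x ahead of the robot, y to its left, z up, the work surface at z = 0. Lengths are in m, angles in rad, forces in N, time in s.
With the tool pointing down it reaches from about 0.4 to 0.85 m from the base axis. Payload 4.4 kg.
Tool frame: the origin (TCP) lies at the very end of the fingers, on their centre line; the grasp point (between the pads) lies grip_depth behind it (grip_depth is the distance from the TCP to the grasp point, in m); y points along the fingers, x is the direction in which the jaws open and shut, and the axes are right-handed (so a half turn about y gives the same grasp; the last joint's range is limited). The gripper opens to 94 mm and grips with 3 to 60 N. Pads are 16 mm wide; open, the fingers measure 119 mm over their backs; the gripper's body (75 mm by 177 mm) begins 78 mm behind the grasp point.
Start: joints at [-1.203, 0.628, 0.038, 1.517, -0.027, 0.996, -0.02], TCP at [0.273, 0.59, 0.205] pointing down, gripper open.
Joint ranges: [-3.06, 3.06], [-0.37, 2.12], [-1.25, 1.32], [0.18, 2.47], [-1.1, 4.24], [0.23, 1.98], [-2.94, 2.94]. Speed limits (rad/s): [2.57, 2.57, 3.14, 3.14, 3.14, 3.14, 3.14].

INTERFACE

Orientations are given as a rotation vector (axis times angle).
In Python, from rig import get_obs, grab_frame, camera_model, finish_job, grip_depth gives the robot as it stands.
- The arm moves only by the shell command python3 -m jog 'ROWS' [FORCE]. ROWS is JSON, a list of rows, each a list of 7 numbers: the shift along the world's x, y, z in cm, then the turn, a rotation vector about the world's x, y, z in rad, then the opening, from 0 (shut) to 1 (fully open). In form: [[x, y, z, ax, ay, az, grip], ...]. A call has 1 to 20 rows; each row is the pose to reach, as a shift and turn from the pose commanded when the call began; what a row does not reach only later rows make up. A row lasts 1/8 s, in which the tool goes at most 62.5 mm and 10.7 degrees, less where a joint would pass 70% of its speed; a pose out of reach is approached as far as the arm can. A call with a gripper value outside its range is refused whole. The fingers move at their own pace and stop on an object; FORCE is the grip in N (left out, the last holds). Time passes only in rows, so rows that repeat a pose let the fingers close. It gives the time, the measured TCP pose, the force and the opening at its end, in the units of the state.
- get_obs(): the state, without advancing time (a new reading comes with each control period).
- grab_frame(name): name is "scene" or "top" or "wrist"; returns the picture (384x512x3 uint8, red, green, blue); there is no depth.
- camera_model(name): a dict with "K" (3x3 intrinsics, pixels), "D" ([k1, k2, p1, p2, k3] as OpenCV has them; the pictures are not rectified), "R" (3x3) and "t" (3): a world point X has camera coordinates R X + t. Camera axes: x right, y down, z forward; pixel columns grow to the right and rows downward; lengths in m; the calibration is good to about 2 mm. A picture is of the moment at which its call begins: read the wrist's pose just before it. camera_model takes no time and is no camera call; for the wrist camera it gives the pose at the moment of the call.
- finish_job(): hands the job in, once; it reports no verdict.
The state is a dict: "clock": time; "qpos": joint angles; "qvel": joint speeds; "tau": joint torques, N m; "tcp_pos": TCP position; "ee_rot": TCP orientation; "contact_force": force on the tool from outside, world axes, zero at the start; "ft_torque": the same for the moment, N m; "opening": finger opening in m.
Only numpy, scipy, OpenCV 4.12 (cv2) and the standard library are available. Lean on these libraries where they do the work, as an engineer would, in place of code of your own. Each camera call takes 0.05 s, during which the arm holds its last target.

TASK

Change the feed of the small bench gearbox: push its selector lever out of the white-marked slot, through the H-shaped gate, and fully home to the end of the slot marked with the green button. Push the lever gently with the fingertips or the outside of the fingers, never pinching it, do not run it into the red or yellow slot on the way, and leave the jar, the loupe and the V block where they stand.

Things in the scene. Friction and masses are not known exactly. Their poses are not given: they have to be found in the camera images.
- gearbox: fixed grey gearbox, 128x128 mm housing on a 150x150 mm flange, topped by a 120x120 mm aluminium gate plate whose top is 86 mm above the bench; the lever stands up through it. Origin: centre of its underside, on the bench. x points away from the ribbed front to the side with the output shaft, y to the left seen from the front, z up
- gate_centre (a point): centre of the gate plate's top (gearbox axes). An H is cut through: two slots along x, at y = +20 and -20 mm, 18 mm wide, from x = -29 to +29 mm, joined only by one cross channel along y at x = 0, 18 mm wide, ending at y = +29 and -29 mm. So four slots: near/far (x-/x+), left/right (y+/y-). The two tongues between them have round noses, radius 11 mm
- white_mark (a point): centre of the white button fixed on the gate plate at gearbox x = -43, y = +20 mm; it marks the near left slot, in which the lever starts. Each of the other three slots has a coloured button beyond its end
- lever_neck (a point): point on the axis of the lever's 12 mm round steel stick, 68 mm from its pivot, about level with the gate plate (the stick has 3 mm play to each side in the gate's slots and channel). The pivot lies on the gearbox z axis, 12 mm above the bench
- knob_mid (a point): middle of the lever's knob, on the lever axis, 140 mm from the pivot (152 mm above the bench when upright, about 140 mm when in a slot)
- lever_knob: black plastic hand knob at the top of the lever, 24 mm in diameter and 42 mm long along the lever, its origin at the centre of its lower end, 118 mm from the pivot; z along the lever, upward. Only to be pushed: a pinch, or a push over 35 N, counts as rough
- lever_fore (a joint): tilt of the lever toward gearbox +x (away from the ribbed front), rad. 0 is in the cross channel, about +0.30 at the end of a far slot, about -0.30 at the end of a near slot (stops at both); knob_mid moves about 140 mm per rad. Stiff by friction: needs about 2 N at the knob and stays where it is left. There is no catch or spring at 0
- lever_side (a joint): tilt of the lever toward gearbox +y (left), rad. About +0.25 to +0.33 in the left slots, -0.25 to -0.33 in the right slots; free only while the lever is in the cross channel. Same friction, no spring. Outer hinge: lever direction in gearbox axes = (sin(fore), cos(fore) sin(side), cos(fore) cos(side))
- tab_green: green round button, 18 mm across, 3 mm high, fixed on the gate plate 14 mm beyond the end of the slot it marks (gearbox x = +43 or -43 mm, y = +20 or -20 mm); origin at the centre of its underside. Which of the three slots (not the near left) it marks varies
- tab_red: red round button, same size and placing, marks another slot, not to be entered
- tab_yellow: yellow round button, same size and placing, marks another slot, not to be entered
- jar: loose small clear pot with a blue lid, 45 mm across, 42 mm high, left of the gearbox; origin at the centre of its underside; not to be moved
- loupe: loose black loupe, 41 mm across, 36 mm high, right of the gearbox; origin at the centre of its underside; not to be moved
- v_block: loose steel V block, 55x36x32 mm, in front of the gearbox; origin at the centre of its underside; not to be moved
There are look-alikes about, which are no part of the job. Of the things that look like the gearbox, the larger one is meant.

How it is judged:
At the end, for the whole second after the job is handed in: the lever rests in the green-marked slot, pushed home: its neck lies within 26.5 mm of the green button's centre seen from above (23 mm when hard against the end, so at most about 3 mm short); jar, loupe and V block are within 15 mm of where they stood (horizontal distance between lever_neck and tab_green below 0.0265 m and velocity of joint lever_fore between -0.05 and 0.05 rad/s and distance of each of jar, loupe, v_block from where it was at the start of the episode below 0.015 m); the robot touches nothing.
It fails at once if the lever was run more than about halfway into the red or the yellow slot (horizontal distance between lever_neck and tab_red below 0.032 m or horizontal distance between lever_neck and tab_yellow below 0.032 m).
It fails at once if the knob was pinched or pushed roughly (over 35 N) (contact force between the fingers and lever_knob above 35 N).
It fails at once if the parts jar was lifted, carried or knocked away (distance of jar from where it was at the start of the episode above 0.015 m or height (world z) of jar above 0.01 m).
It fails at once if the loupe was lifted, carried or knocked away (distance of loupe from where it was at the start of the episode above 0.015 m or height (world z) of loupe above 0.01 m).
It fails at once if the V block was lifted, carried or knocked away (distance of v_block from where it was at the start of the episode above 0.015 m or height (world z) of v_block above 0.01 m).
It also fails if it takes over 64 s, if anything falls off the work surface, if the arm or the gripper's body presses on something with over 40 N, if the wrist force passes 120 N, or if a joint passes its speed limit or range.

## Working session

There is one attempt and no reset: what is moved stays moved. The work goes in short steps, Python scripts to look and compute and a shell command to move; the robot and the scene stay as the last step left them, time stands still between calls to the robot, and variables do not carry over. Pictures are saved under pics/ and viewed, and the job is handed in when it is done.

```bash
ls; mkdir -p pics
python3 - <<'E'
from rig import *
import cv2
o=get_obs(); print(o['clock'],o['tcp_pos'],o['ee_rot'],o['opening'],grip_depth)
for n in ["scene","top"]:
    f=grab_frame(n); cv2.imwrite(f'pics/{n}0.png',f[:,:,::-1]); 
    m=camera_model(n); print(n,m)
E
```

```text
pics
0.0 [0.2729002  0.58921777 0.20456834] [-1.38476442 -0.88287637  0.88543262] 0.09384455815845692 0.0188
scene {'K': array([[361.32345548,   0.        , 256.03837759],
       [  0.        , 361.32345548, 194.94882584],
       [  0.        ,   0.        ,   1.        ]]), 'D': array([-0.07455618,  0.        ,  0.        ,  0.        ,  0.        ]), 'R': array([[ 0.80899049, -0.58772473,  0.01067844],
       [-0.33565876, -0.47678782, -0.81240788],
       [ 0.48256356,  0.65364594, -0.58299177]]), 't': array([-0.39062567,  0.30226228,  0.65078594])}
top {'K': array([[489.37352351,   0.        , 257.00472809],
       [  0.        , 489.37352351, 189.11638294],
       [  0.        ,   0.        ,   1.        ]]), 'D': array([0.06778005, 0.        , 0.        , 0.        , 0.        ]), 'R': array([[ 0.02240828, -0.99972882,  0.00633632],
       [-0.99878022, -0.02266506, -0.04386767],
       [ 0.04399939, -0.00534559, -0.99901726]]), 't': array([0.04042946, 0.52008826, 1.02668793])}
```

View pics/scene0.png

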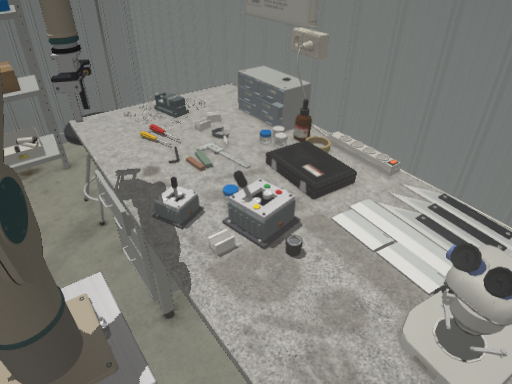

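View pics/top0.png

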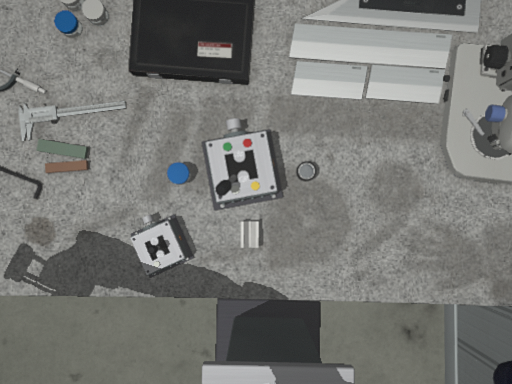

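```bash
cat > h.py <<'E'
import numpy as np, cv2
from rig import *
def ray(m,uv):
    p=cv2.undistortPoints(np.array([[uv]],float),m['K'],m['D'])[0,0]
    d=m['R'].T@np.array([p[0],p[1],1.]); c=-m['R'].T@m['t']; return c,d
def onplane(m,uv,z):
    c,d=ray(m,uv); return c+d*(z-c[2])/d[2]
def proj(m,X):
    return cv2.projectPoints(np.array(X,float).reshape(-1,3),cv2.Rodrigues(m['R'])[0],m['t'],m['K'],m['D'])[0].reshape(-1,2)
def blobs(hsv,lo,hi,amin=15):
    m=cv2.inRange(hsv,np.array(lo),np.array(hi)); n,l,s,c=cv2.connectedComponentsWithStats(m)
    return [(c[i].round(1),int(s[i][4])) for i in range(1,n) if s[i][4]>=amin]
COL={'green':((50,100,60),(80,255,255)),'red':((170,120,80),(180,255,255)),'red0':((0,150,80),(6,255,255)),'yel':((22,120,100),(34,255,255)),'blue':((95,120,60),(115,255,255))}
E
python3 - <<'E'
from h import *
for n in ['top','scene']:
    im=cv2.imread(f'pics/{n}0.png'); hsv=cv2.cvtColor(im,cv2.COLOR_BGR2HSV); m=camera_model(n)
    for k,(lo,hi) in COL.items():
        for c,a in blobs(hsv,lo,hi): print(n,k,c,a,onplane(m,c,.089 if k!='blue' else .042).round(4))
    im=im[110:280,110:330] if n=='top' else im[160:265,140:320]
    cv2.imwrite(f'pics/{n}0c.png',cv2.resize(im,None,fx=3.5 if n=='top' else 4.4,fy=3.5 if n=='top' else 4.4,interpolation=cv2.INTER_CUBIC))
E
```

```text
top green [227.  146.1] 43 [0.599  0.1135 0.089 ]
top red0 [247.  142.4] 41 [0.6072 0.0743 0.089 ]
top yel [254.7 185.4] 50 [0.5228 0.0572 0.089 ]
top blue [65.6 21.6] 397 [0.8521 0.4518 0.042 ]
top blue [177.8 172.8] 364 [0.5476 0.2158 0.042 ]
scene green [266.7 185.9] 15 [0.5979 0.1118 0.089 ]
scene red0 [156.1 128.3] 60 [0.5001 0.6148 0.089 ]
scene yel [147.8 135. ] 47 [0.4564 0.5822 0.089 ]
scene yel [256.2 206.4] 22 [0.5225 0.0555 0.089 ]
scene blue [3.8 5.4] 94 [0.3939 5.398  0.042 ]
scene blue [265.3 132.9] 67 [0.8473 0.4445 0.042 ]
scene blue [229.7 189.5] 125 [0.5438 0.2121 0.042 ]
```

View pics/top0c.png

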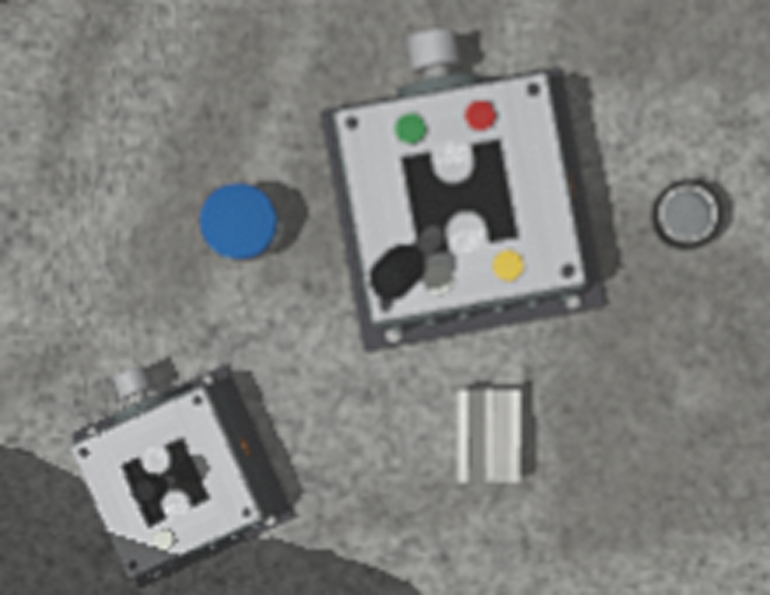

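View pics/scene0c.png

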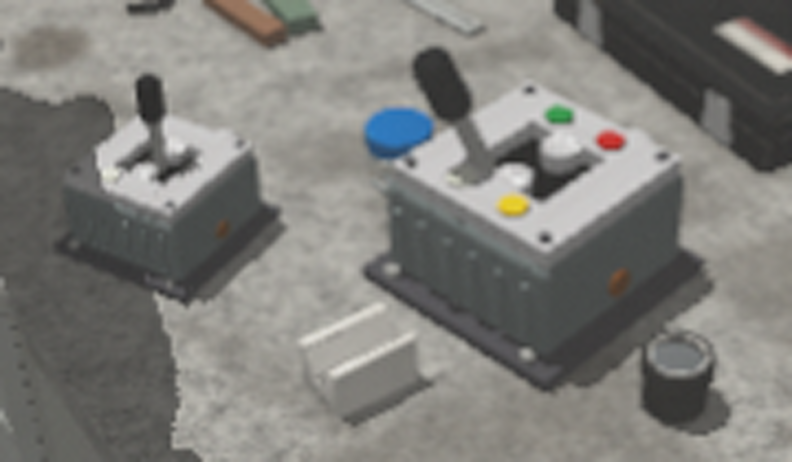

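Run:
```python
from h import *
from scipy.spatial.transform import Rotation as R
o=get_obs(); A=R.from_rotvec(o['ee_rot']).as_matrix(); print(A.round(3)); 
print(o['tcp_pos'],o['contact_force'])
ct=camera_model('top');cs=camera_model('scene')
g=np.array([.5606,.0846]); th=np.deg2rad(11.6); ex=np.array([np.cos(th),np.sin(th)]);ey=np.array([-ex[1],ex[0]])
def W(x,y,z): return np.r_[g+ex*x+ey*y,z]
P=[]
for r in (.068,.118,.140,.160):
    d=np.array([np.sin(-.3),np.cos(.3)*np.sin(.313),np.cos(.3)*np.cos(.313)])*r
    P.append(W(d[0],d[1],d[2]+.012))
print(np.round(P,4)); print(proj(ct,P).round(1)); print(proj(cs,P).round(1))
print('start',W(-.095,.041,.125),'end',W(.026,.041,.125))
print(2*np.array(o['qpos'])/2)
```

```text
[[ 0.42  -0.001 -0.907]
 [ 0.907 -0.001  0.42 ]
 [-0.002 -1.    -0.   ]]
[0.27297321 0.58929084 0.20468448] [-0.0278837  -0.58777077 -0.22925425]
[[0.5369 0.1002 0.0738]
 [0.5195 0.1116 0.1193]
 [0.5118 0.1166 0.1392]
 [0.5048 0.1212 0.1574]]
[[233.3 178.3]
 [226.1 185.7]
 [222.7 189.2]
 [219.4 192.5]]
[[250.5 200.5]
 [242.2 186.1]
 [238.4 179.5]
 [234.8 173.3]]
start [0.45929616 0.10566018 0.125     ] end [0.57782476 0.12999061 0.125     ]
[-1.20279659  0.62922701  0.03845688  1.51820261 -0.02692888  0.99628198
 -0.01999812]
```

```bash
python3 -m jog '[[1.5,-4,2,0,0,-0.07,0],[3,-8,3,0,0,-0.15,0],[5,-13,3,0,0,-0.24,0],[7,-18,3,0,0,-0.33,0],[9,-23,3,0,0,-0.43,0],[11,-28,3,0,0,-0.52,0],[13,-33,3,0,0,-0.61,0],[14.7,-38,3,0,0,-0.7,0],[16,-42,2,0,0,-0.8,0],[17.5,-46,1,0,0,-0.87,0],[18.6,-48.2,0,0,0,-0.894,0],[18.6,-48.2,0,0,0,-0.894,0],[18.6,-48.2,0,0,0,-0.894,0],[18.6,-48.2,0,0,0,-0.894,0]]' 10
python3 - <<'E'
from h import *
o=get_obs(); print(o)
for n in ["scene","top"]:
    f=grab_frame(n)[:,:,::-1]
    f=f[90:260,130:350] if n=='top' else f[110:270,130:340]
    cv2.imwrite(f'pics/{n}1.png',cv2.resize(f,None,fx=3.4,fy=3.4,interpolation=cv2.INTER_CUBIC))
E
```

```text
clock: 1.85
tcp_pos: [0.4589, 0.1093, 0.2057]
ee_rot: [-1.561, -0.193, 0.193]
contact_force: [0.7, 0.4, -0.7]
opening: 0.0004
{'clock': 1.85, 'qpos': array([-0.5355566 ,  0.3919447 ,  0.33279021,  2.00399722, -0.18071677,
        0.77302431,  0.14914688]), 'qvel': array([ 3.88136574e-05, -1.33618827e-03,  1.96912987e-03, -2.09415213e-04,
        1.44249626e-03, -1.72641053e-03,  2.23313472e-04]), 'tau': array([ 2.54486315e-01, -3.72322726e+01,  3.00455891e+00, -1.52700198e+01,
       -3.29390634e-02,  2.89772049e-02, -4.08569758e-03]), 'tcp_pos': array([0.45890179, 0.10927251, 0.20572804]), 'ee_rot': array([-1.56142904, -0.19293247,  0.19250143]), 'contact_force': array([ 0.6798224 ,  0.42072893, -0.74523056]), 'ft_torque': array([-0.06490812,  0.063916  ,  0.01631905]), 'opening': 0.00041777955601140636}
```

View pics/scene1.png

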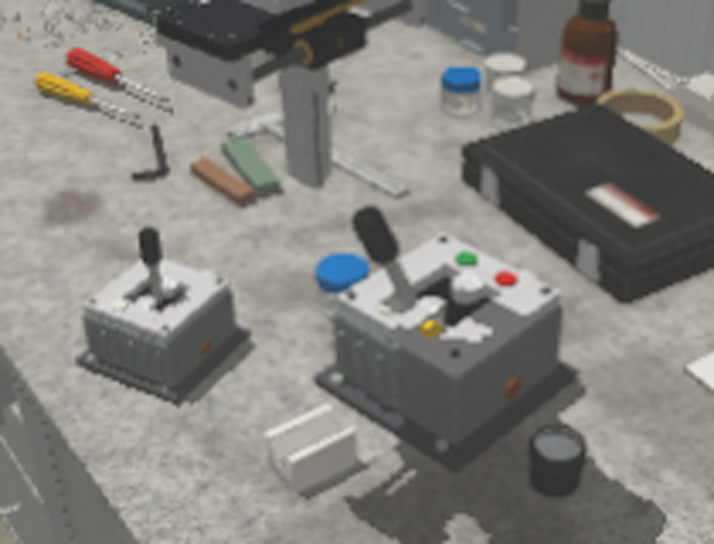

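View pics/top1.png

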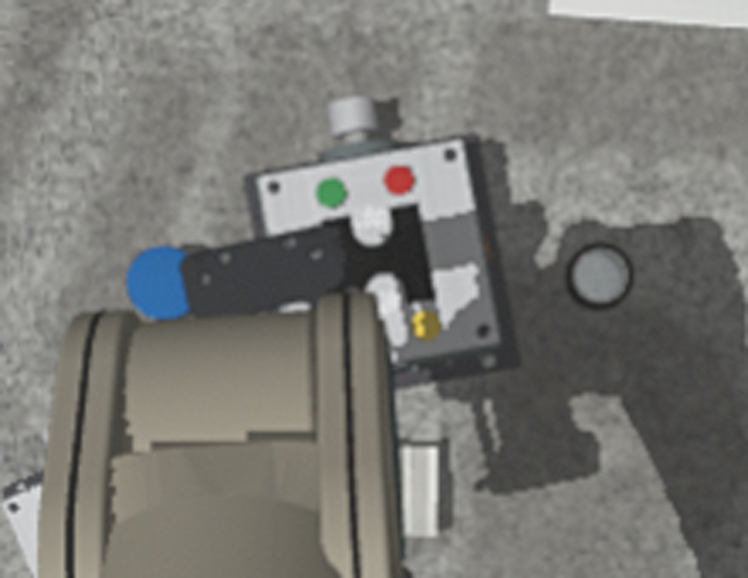

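```bash
python3 -m jog '[[0,-0.1,-3,0,0,0,0],[0,-0.2,-6,0,0,0,0],[0,-0.2,-8,0,0,0,0],[0,-0.2,-8,0,0,0,0],[0,-0.2,-8,0,0,0,0]]'
python3 -m jog '[[0.5,0.1,0,0,0,0,0],[1,0.2,0,0,0,0,0],[1.5,0.3,0,0,0,0,0],[1.5,0.3,0,0,0,0,0],[1.5,0.3,0,0,0,0,0]]'
python3 - <<'E'
from h import *
f=grab_frame('scene')[:,:,::-1]
f=f[110:270,130:340]
cv2.imwrite(f'pics/scene2.png',cv2.resize(f,None,fx=3.4,fy=3.4,interpolation=cv2.INTER_CUBIC))
E
```

```text
clock: 2.58
tcp_pos: [0.4597, 0.1062, 0.1262]
ee_rot: [-1.562, -0.192, 0.19]
contact_force: [0.2, -0.5, 0.8]
opening: 0.0005
clock: 3.2
tcp_pos: [0.474, 0.1087, 0.1254]
ee_rot: [-1.562, -0.19, 0.191]
contact_force: [0.1, -0.1, -0.3]
opening: 0.0007
```

View pics/scene2.png

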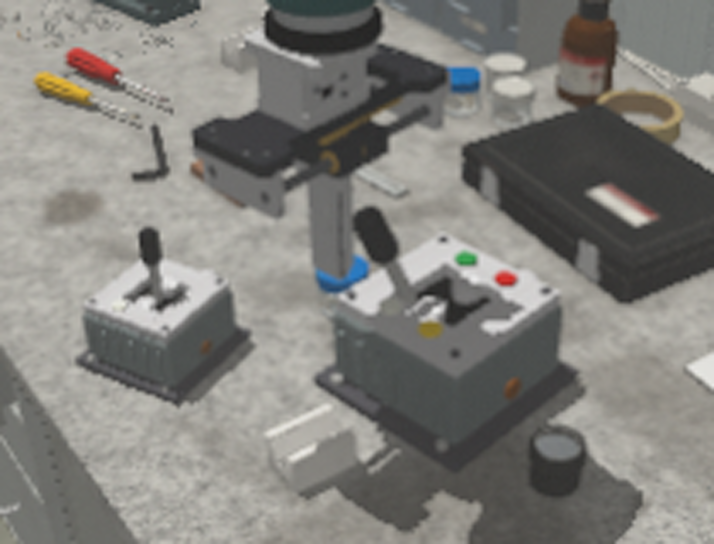

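Run:
```python
from h import *
m=camera_model('scene')
p=proj(m,[[.474,.1087,.1254],[.474,.1087,.165]]); print(p,(p-[130,110])*3.4)
```

```text
[[227.34662429 190.60960641]
 [226.75580589 176.89691585]] [[330.97852259 274.07266179]
 [328.96974004 227.44951388]]
```

```bash
python3 -m jog '[[0.4,0.3,0,0,0,0,0],[0.8,0.4,0,0,0,0,0],[1.1,0.45,0,0,0,0,0],[1.5,0.5,0,0,0,0,0],[1.9,0.6,0,0,0,0,0],[2.3,0.7,0,0,0,0,0],[2.7,0.75,0,0,0,0,0],[2.7,0.75,0,0,0,0,0]]'
python3 - <<'E'
from h import *
for n in ["scene","top"]:
    f=grab_frame(n)[:,:,::-1]
    f=f[110:280,130:350] if n=='top' else f[110:270,130:340]
    cv2.imwrite(f'pics/{n}3.png',cv2.resize(f,None,fx=3.4,fy=3.4,interpolation=cv2.INTER_CUBIC))
E
```

```text
clock: 4.25
tcp_pos: [0.5016, 0.1165, 0.1254]
ee_rot: [-1.562, -0.191, 0.191]
contact_force: [-1.4, -0.3, 0.9]
opening: 0.0006
```

View pics/scene3.png

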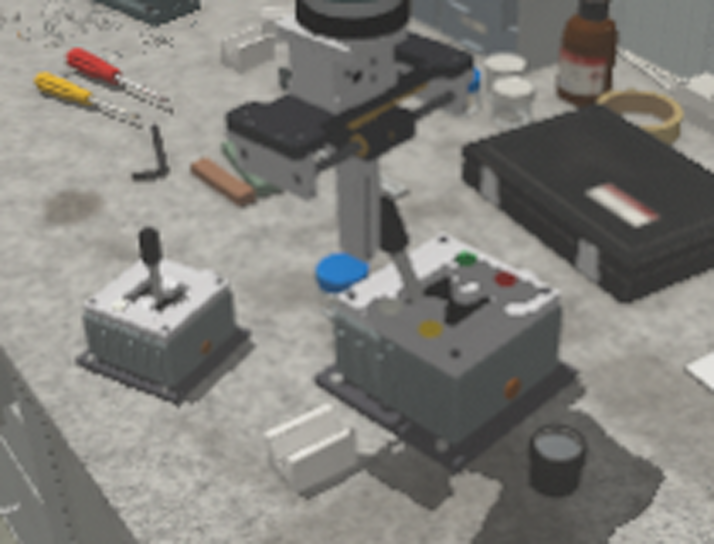

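```bash
python3 -m jog '[[0.4,0.08,0,0,0,0,0],[0.8,0.16,0,0,0,0,0],[1.2,0.24,0,0,0,0,0],[1.6,0.32,0,0,0,0,0],[2.0,0.4,0,0,0,0,0],[2.4,0.5,0,0,0,0,0],[2.8,0.58,0,0,0,0,0],[2.8,0.58,0,0,0,0,0]]'
python3 -m jog '[[0.3,0.06,0,0,0,0,0],[0.6,0.12,0,0,0,0,0],[0.9,0.18,0,0,0,0,0],[1.2,0.25,0,0,0,0,0],[1.2,0.25,0,0,0,0,0]]'
python3 - <<'E'
from h import *
for n in ["scene","top"]:
    f=grab_frame(n)[:,:,::-1]
    f=f[110:280,130:350] if n=='top' else f[110:270,130:340]
    cv2.imwrite(f'pics/{n}4.png',cv2.resize(f,None,fx=3.4,fy=3.4,interpolation=cv2.INTER_CUBIC))
E
```

```text
clock: 5.35
tcp_pos: [0.5297, 0.1222, 0.1255]
ee_rot: [-1.562, -0.191, 0.19]
contact_force: [-0.7, 0.4, 1.0]
opening: 0.0008
clock: 5.98
tcp_pos: [0.5416, 0.1247, 0.1255]
ee_rot: [-1.562, -0.191, 0.19]
contact_force: [-0.6, 0.6, 0.4]
opening: 0.0003
```

View pics/scene4.png

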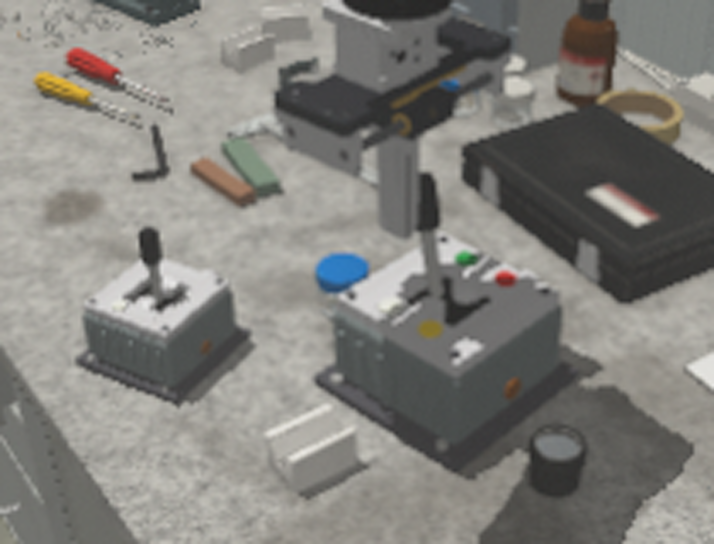

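```bash
cat >> h.py <<'E'
g=np.array([.5606,.0846]); th=np.deg2rad(11.6); ex=np.array([np.cos(th),np.sin(th)]);ey=np.array([-ex[1],ex[0]])
def W(x,y,z): return np.r_[g+ex*x+ey*y,z]
def lev(r,f,s): return W(r*np.sin(f),r*np.cos(f)*np.sin(s),.012+r*np.cos(f)*np.cos(s))
def tcpg():
    p=get_obs()['tcp_pos']; d=p[:2]-g; return np.r_[d@ex,d@ey,p[2]]
E
python3 - <<'E'
from h import *
m=camera_model('scene')
for f in (0,.05,.1):
  for s in (.33,.25,.1): print(f,s,((proj(m,[lev(.08,f,s),lev(.14,f,s),lev(.16,f,s)])-[130,110])*3.4).round(0).tolist())
E
```

```text
0 0.33 [[422.0, 279.0], [403.0, 206.0], [397.0, 181.0]]
0 0.25 [[428.0, 280.0], [414.0, 208.0], [409.0, 183.0]]
0 0.1 [[439.0, 284.0], [435.0, 214.0], [433.0, 189.0]]
0.05 0.33 [[426.0, 277.0], [410.0, 203.0], [404.0, 178.0]]
0.05 0.25 [[431.0, 278.0], [420.0, 204.0], [417.0, 179.0]]
0.05 0.1 [[443.0, 282.0], [441.0, 210.0], [440.0, 185.0]]
0.1 0.33 [[429.0, 275.0], [416.0, 200.0], [412.0, 174.0]]
0.1 0.25 [[435.0, 276.0], [427.0, 201.0], [424.0, 176.0]]
0.1 0.1 [[447.0, 280.0], [447.0, 207.0], [448.0, 182.0]]
```

View pics/top4.png

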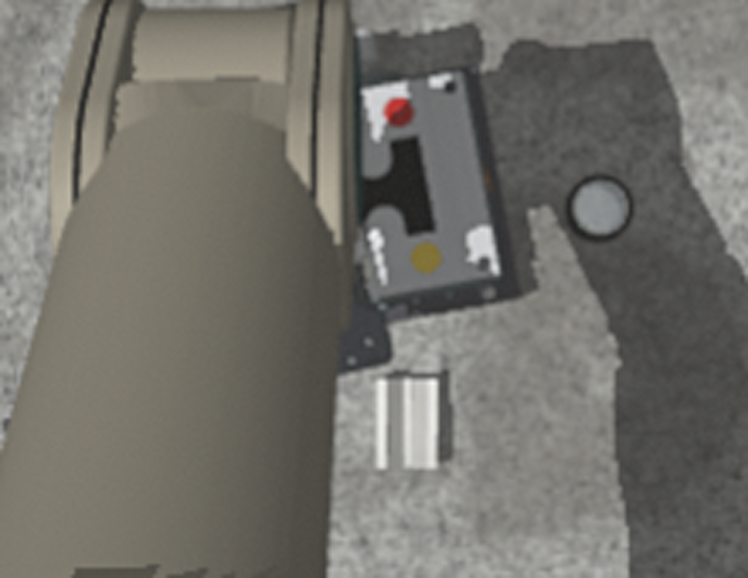

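```bash
python3 -m jog '[[0.3,0.06,0,0,0,0,0],[0.6,0.12,0,0,0,0,0],[0.9,0.18,0,0,0,0,0],[1.2,0.25,0,0,0,0,0],[1.5,0.3,0,0,0,0,0],[1.5,0.3,0,0,0,0,0]]'
python3 - <<'E'
from h import *
print(tcpg().round(4))
f=grab_frame('scene')[:,:,::-1][110:270,130:340]
cv2.imwrite(f'pics/scene5.png',cv2.resize(f,None,fx=3.4,fy=3.4,interpolation=cv2.INTER_CUBIC))
m=camera_model('scene')
for f in (.2,.25,.3):
  for s in (.33,.25,.1): print(f,s,((proj(m,[lev(.08,f,s),lev(.14,f,s),lev(.16,f,s)])-[130,110])*3.4).round(0).tolist())
E
```

```text
clock: 6.82
tcp_pos: [0.5566, 0.1276, 0.1254]
ee_rot: [-1.562, -0.191, 0.19]
contact_force: [-1.9, -0.6, 0.2]
opening: 0.0007
[0.0047 0.043  0.1254]
0.2 0.33 [[436.0, 272.0], [429.0, 196.0], [427.0, 170.0]]
0.2 0.25 [[442.0, 273.0], [440.0, 197.0], [439.0, 171.0]]
0.2 0.1 [[454.0, 277.0], [460.0, 203.0], [462.0, 177.0]]
0.25 0.33 [[440.0, 271.0], [436.0, 194.0], [434.0, 168.0]]
0.25 0.25 [[446.0, 272.0], [446.0, 195.0], [446.0, 169.0]]
0.25 0.1 [[457.0, 276.0], [466.0, 201.0], [469.0, 175.0]]
0.3 0.33 [[444.0, 270.0], [442.0, 193.0], [442.0, 167.0]]
0.3 0.25 [[449.0, 271.0], [452.0, 194.0], [453.0, 168.0]]
0.3 0.1 [[460.0, 275.0], [472.0, 200.0], [476.0, 174.0]]
```

View pics/scene5.png

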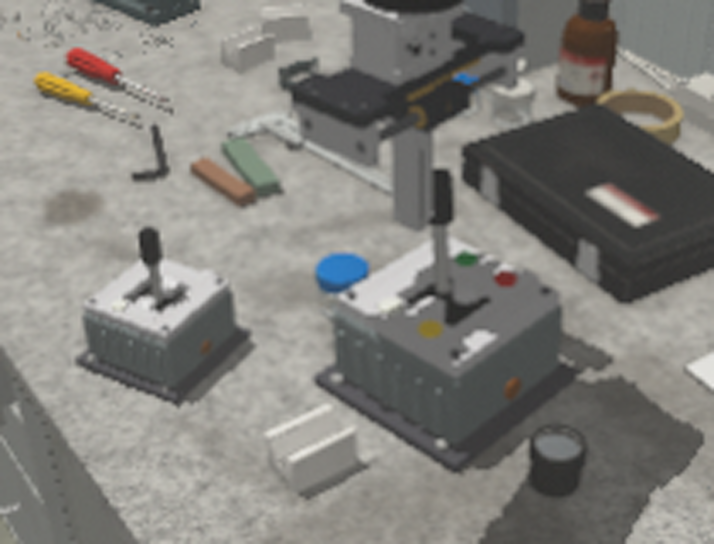

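```bash
python3 -m jog '[[0.2,0.04,0,0,0,0,0],[0.4,0.08,0,0,0,0,0],[0.6,0.12,0,0,0,0,0],[0.6,0.12,0,0,0,0,0]]'
python3 -m jog '[[0.1,0.02,0,0,0,0,0],[0.2,0.04,0,0,0,0,0],[0.2,0.04,0,0,0,0,0]]'
python3 -c "from h import *;print(tcpg())"
```

```text
clock: 7.38
tcp_pos: [0.5625, 0.1288, 0.1255]
ee_rot: [-1.562, -0.191, 0.19]
contact_force: [-1.2, 0.5, -0.7]
opening: 0.0008
clock: 7.75
tcp_pos: [0.5643, 0.1292, 0.1255]
ee_rot: [-1.562, -0.191, 0.191]
contact_force: [-1.4, -0.7, -0.1]
opening: 0.0006
[0.01258151 0.04298455 0.12550375]
```

Small steps now, watching the force.

```bash
for i in 1; do python3 -m jog '[[0.1,0.02,0,0,0,0,0],[0.1,0.02,0,0,0,0,0]]'; done
python3 -m jog '[[0.1,0.02,0,0,0,0,0],[0.1,0.02,0,0,0,0,0]]'
python3 - <<'E'
from h import *
print(tcpg().round(4))
f=grab_frame('scene')[:,:,::-1][110:270,130:340]
cv2.imwrite(f'pics/scene6.png',cv2.resize(f,None,fx=3.4,fy=3.4,interpolation=cv2.INTER_CUBIC))
E
```

```text
clock: 8.0
tcp_pos: [0.5651, 0.1294, 0.1254]
ee_rot: [-1.562, -0.191, 0.191]
contact_force: [-2.5, -0.6, -0.5]
opening: 0.0008
clock: 8.25
tcp_pos: [0.5656, 0.1295, 0.1253]
ee_rot: [-1.562, -0.19, 0.192]
contact_force: [-4.4, -1.2, -0.2]
opening: 0.0002
[0.0139 0.043  0.1253]
```

View pics/scene6.png

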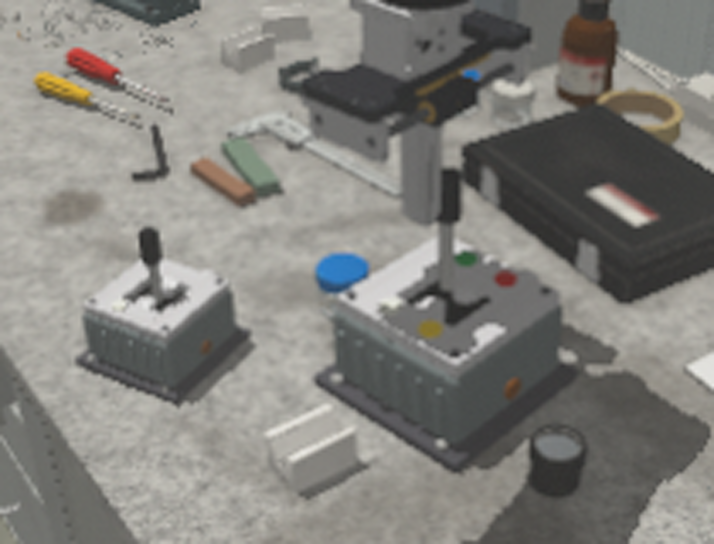

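```bash
python3 -m jog '[[0.1,0.02,0,0,0,0,0],[0.1,0.02,0,0,0,0,0]]'
python3 -m jog '[[0.1,0.02,0,0,0,0,0],[0.1,0.02,0,0,0,0,0],[0.1,0.02,0,0,0,0,0]]'
python3 -c "from h import *;print(tcpg())"
```

```text
clock: 8.55
tcp_pos: [0.566, 0.1296, 0.1252]
ee_rot: [-1.562, -0.189, 0.193]
contact_force: [-4.7, -1.8, 0.4]
opening: 0.0004
clock: 8.93
tcp_pos: [0.5663, 0.1296, 0.1251]
ee_rot: [-1.562, -0.188, 0.194]
contact_force: [-5.9, -1.4, 0.9]
opening: 0.0006
[0.01466604 0.04293517 0.12511663]
```

```bash
python3 -m jog '[[0.15,0.03,0,0,0,0,0],[0.15,0.03,0,0,0,0,0],[0.15,0.03,0,0,0,0,0]]'
python3 -c "from h import *;print(tcpg())"
python3 -m jog '[[-1,-0.2,0,0,0,0,0],[-3,-0.6,0,0,0,0,0],[-6,-1.2,0,0,0,0,0],[-8,-1.6,2,0,0,0,0],[-10,-1.6,5,0,0,0,0],[-11,-1.6,8,0,0,0,0],[-12,3,10,0,0,0,0],[-12,8,10,0,0,0,0],[-12,13,10,0,0,0,0],[-13,18,10,0,0,0,0],[-14,23,10,0,0,0,0],[-15,28,10,0,0,0,0],[-16,32,10,0,0,0,0],[-16,32,10,0,0,0,0],[-16,32,10,0,0,0,0]]'
python3 - <<'E'
from h import *
for n in ["scene","top"]:
    F=grab_frame(n)[:,:,::-1]; cv2.imwrite(f'pics/{n}7f.png',F)
    f=F[110:280,110:330] if n=='top' else F[110:270,130:340]
    cv2.imwrite(f'pics/{n}7.png',cv2.resize(f,None,fx=3.4,fy=3.4,interpolation=cv2.INTER_CUBIC))
ct=camera_model('top');cs=camera_model('scene')
for f in (.24,.27,.3):
  for s in (.25,.29,.33):
    P=[lev(.08,f,s),lev(.14,f,s),lev(.16,f,s)]
    print(f,s,((proj(ct,P)-110)*3.4).round(0).tolist(),((proj(cs,P)-[130,110])*3.4).round(0).tolist())
E
```

```text
clock: 9.3
tcp_pos: [0.5667, 0.1297, 0.125]
ee_rot: [-1.562, -0.186, 0.195]
contact_force: [-8.6, -1.8, 3.1]
opening: 0.0008
[0.01499623 0.04294152 0.12499497]
clock: 11.18
tcp_pos: [0.4106, 0.4501, 0.2258]
ee_rot: [-1.562, -0.192, 0.189]
contact_force: [0.3, 0.3, 0.9]
opening: 0.0005
0.24 0.25 [[408.0, 164.0], [372.0, 132.0], [359.0, 120.0]] [[445.0, 272.0], [445.0, 196.0], [445.0, 170.0]]
0.24 0.29 [[403.0, 165.0], [363.0, 134.0], [348.0, 123.0]] [[442.0, 271.0], [440.0, 195.0], [439.0, 169.0]]
0.24 0.33 [[398.0, 166.0], [354.0, 136.0], [338.0, 125.0]] [[439.0, 271.0], [435.0, 194.0], [433.0, 168.0]]
0.27 0.25 [[407.0, 160.0], [371.0, 125.0], [358.0, 112.0]] [[447.0, 272.0], [449.0, 195.0], [449.0, 169.0]]
0.27 0.29 [[402.0, 161.0], [362.0, 127.0], [348.0, 114.0]] [[444.0, 271.0], [443.0, 194.0], [443.0, 168.0]]
0.27 0.33 [[397.0, 162.0], [353.0, 129.0], [337.0, 117.0]] [[441.0, 270.0], [438.0, 194.0], [437.0, 168.0]]
0.3 0.25 [[407.0, 156.0], [371.0, 118.0], [357.0, 104.0]] [[449.0, 271.0], [452.0, 194.0], [453.0, 168.0]]
0.3 0.29 [[402.0, 157.0], [362.0, 120.0], [347.0, 106.0]] [[446.0, 270.0], [447.0, 194.0], [448.0, 168.0]]
0.3 0.33 [[397.0, 158.0], [353.0, 122.0], [337.0, 109.0]] [[444.0, 270.0], [442.0, 193.0], [442.0, 167.0]]
```

View pics/top7.png

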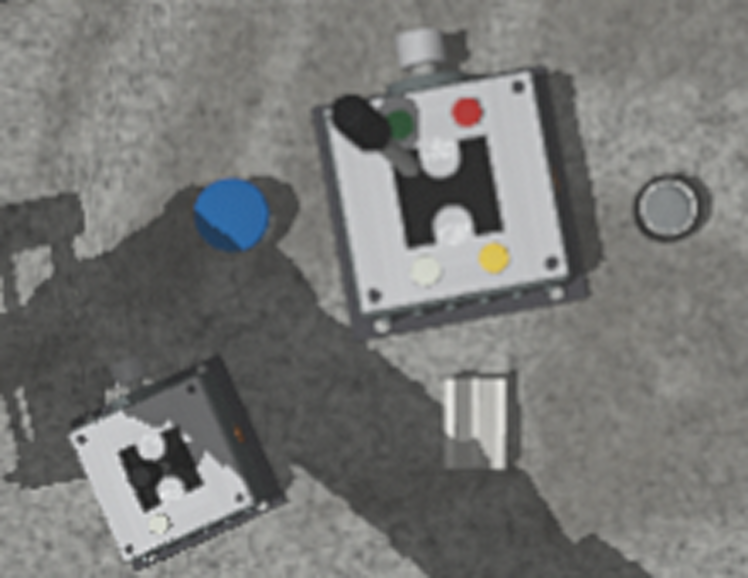

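View pics/scene7.png

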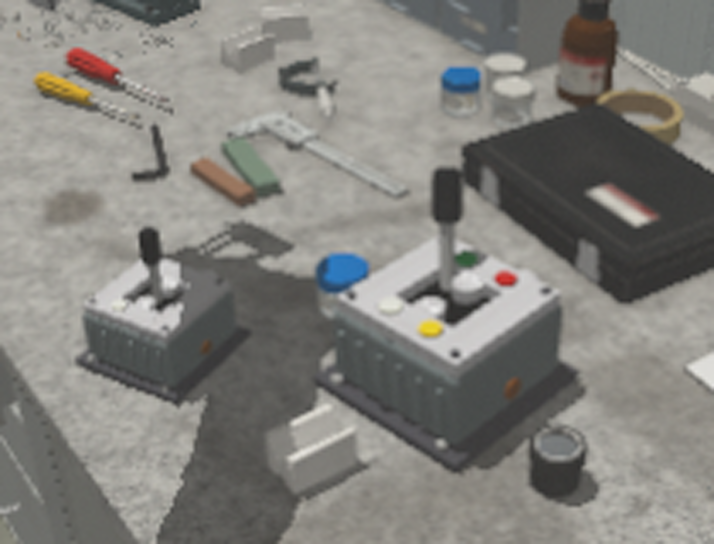

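Run:
```python
from h import *
from scipy.optimize import least_squares
ct=camera_model('top');cs=camera_model('scene')
box={'top':(200,130,230,160),'scene':(253,155,270,178)}
c={}
for n in box:
    im=cv2.imread(f'pics/{n}7f.png'); x0,y0,x1,y1=box[n]
    g_=cv2.cvtColor(im,cv2.COLOR_BGR2GRAY)[y0:y1,x0:x1]
    k,l,s,ce=cv2.connectedComponentsWithStats((g_<45).astype(np.uint8)); i=1+np.argmax(s[1:,4]); c[n]=ce[i]+[x0,y0]; print(n,c[n],s[i])
r=least_squares(lambda q:np.r_[proj(ct,lev(.139,*q))[0]-c['top'],proj(cs,lev(.139,*q))[0]-c['scene']],[.3,.3]); print(r.x,r.fun)
nk=lev(.068,*r.x); tg=W(.043,.02,0); print('neck-green',np.hypot(*(nk-tg)[:2]))
for k in('top0','top7f'):
    h=cv2.cvtColor(cv2.imread(f'pics/{k}.png'),cv2.COLOR_BGR2HSV); print(k,[b for b in blobs(h,*COL['blue']) if b[0][1]>100])
```

```text
top [216.16891892 145.85135135] [  8   8  17  16 148]Traceback (most recent call last):
  File "<stdin>", line 9, in <module>
    return _wrapfunc(a, 'argmax', axis=axis, out=out, **kwds)
    return bound(*args, **kwds)
ValueError: attempt to get argmax of an empty sequence
```

Run:
```python
from h import *
from scipy.optimize import least_squares
ct=camera_model('top');cs=camera_model('scene')
box={'top':(200,130,230,160),'scene':(253,155,270,178)}
c={}
for n in box:
    im=cv2.imread(f'pics/{n}7f.png'); x0,y0,x1,y1=box[n]
    g_=cv2.cvtColor(im,cv2.COLOR_BGR2GRAY)[y0:y1,x0:x1]
    k,l,s,ce=cv2.connectedComponentsWithStats((g_<(45 if n=='top' else 75)).astype(np.uint8)); i=1+np.argmax(s[1:,4]); c[n]=ce[i]+[x0,y0]; print(n,c[n],s[i])
r=least_squares(lambda q:np.r_[proj(ct,lev(.139,*q))[0]-c['top'],proj(cs,lev(.139,*q))[0]-c['scene']],[.3,.3]); print(r.x,r.fun)
nk=lev(.068,*r.x); tg=W(.043,.02,0); print('neck-green',np.hypot(*(nk-tg)[:2]))
for k in('top0','top7f'):
    h=cv2.cvtColor(cv2.imread(f'pics/{k}.png'),cv2.COLOR_BGR2HSV); print(k,[b for b in blobs(h,*COL['blue']) if b[0][1]>100])
```

```text
top [216.16891892 145.85135135] [  8   8  17  16 148]
scene [262.78 165.28] [  5   0  12  21 150]
[0.30477521 0.29082295] [ 0.29439838 -0.74867614 -1.09874289  2.01063907]
neck-green 0.0226379902351801
top0 [(array([177.8, 172.8]), 364)]
top7f [(array([177.8, 172.6]), 363)]
```

Lever home (fore ≈ 0.30, neck about 22.6 mm from green), parts unmoved, robot clear.

```bash
python3 -c "
from rig import *
print(finish_job())"
```

```text
the job is handed in; nothing more can be done
None
```

I pushed the lever fully home in the green slot and handed the job in at about 11 s; the hand-in reports no verdict.

Green marks the far left slot, so the lever went straight ahead from the near left slot through the gate. I pushed the knob with the back of the closed fingers and stayed on the left side, away from red and yellow.

- **Force:** readings were at most about 2.5 N while the lever moved. They rose to about 9 N against the end stop, where the lever stopped moving.
- **Lever position:** after I backed the arm away, the two camera views put the lever at fore ≈ +0.30 and side ≈ +0.29. That leaves the neck about 23 mm from the green button's centre; the limit is 26.5 mm. The two views differed by up to about 2 px, mostly in the coarse scene view.
- **Loose parts:** the jar lid shifted by at most 0.2 px in the top view. I checked the loupe and the V block only by eye, and they looked unmoved.
- **Robot:** it was clear of everything at hand-in.

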